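Catch the dish case's falling lid and lower it shut

TASK

Close the metal dish case by touch alone: tip its standing lid forward from behind with a fingertip, catch it from underneath on the outside of your fingers before it is half-way down and stop it there for a moment, then let it down slowly on the fingers, with no drop at the end, until it is fully shut. Do not pinch or force the lid, and leave the dishes, bottles and everything else where they stand.

Things in the scene. Friction and masses are not known exactly. Their poses are not given: they have to be found in the camera images.
- case: grey painted metal case for culture dishes, fixed to the bench, open on top: 112 mm deep (its x), 210 wide (its y), 90 high; dishes inside reach 70 mm above the bench. Origin: centre of its underside, on the bench; x points to the hinge side, which is the robot's left (give or take 0.3 rad), z up; its front faces the robot's right.
- lid (a joint): lid angle: 0 shut (level), 1.57 upright, stop at 1.9 leaning back, to the robot's left; starts 1.58 to 1.74. Friction holds it within 0.18 to 0.29 rad of upright; further forward it falls to the robot's right, braked by a damper: 0.02 to 0.1 rad/s at 1.25 rad, 0.3 at 0.8, 0.5 to 0.7 at the bottom; 3 to 6 s from 1.25 down to shut. The damper also resists quick pushes (0.3 N m per rad/s).
- lid_hinge (a point): middle of the hinge line, in the plane of the lid's inner face (underside): 56 mm from the case's centre along its x, 90.5 mm above the bench, line along the case's y. The lid is a grey metal plate 6 mm thick (on the outer side of this plane: above it when shut, behind it when upright), 0.3 to 0.45 kg, 210 mm wide, reaching 112 mm from the hinge, plus the tab.
- lid_tab (a point): middle of the free end of the lid's tab, on the inner face (underside), 144 mm from the hinge: topmost when the lid stands. The tab is 80 mm wide, in the middle of the lid's free edge, and projects 32 mm from it; shut, it overhangs the case's front by 32 mm, its underside 90.5 mm above the bench, so fingers under it can lower the lid right home.
- dish_stack: three culture dishes stacked, 90 mm across, 45 mm high, loose, behind the hinge (case +x), not to be moved. Origin: centre of its underside.
- single_dish: one culture dish, 90 mm across, 15 mm high, loose, before the case's front, at its far end (case -x, -y), not to be moved. Origin: centre of its underside.
- amber_bottle: amber bottle, 56 mm across, 110 mm high, loose, behind the hinge, at the end near the robot (case +x, +y), not to be moved. Origin: centre of its underside.
- small_bottle: small amber bottle, 40 mm across, 75 mm high, loose, before the case's front, at the end near the robot (case -x, +y), not to be moved. Origin: centre of its underside.
- burner: small glass spirit burner, unlit, 72 mm across, 66 mm high, loose, at the left of the bench, not to be moved. Origin: centre of its underside.
- marker: marker pen lying on the bench, 125 mm long, 15 mm thick, loose, at the right, not to be moved. Origin: middle of its underside.
Things that resemble listed ones, but are neither listed nor needed, are in the scene too. What is shaped like the case but blue or turquoise is not meant.

How it is judged (in metres and radians):
On the way:
1. the lid, fallen forward but not yet half-way down (with some allowance: angle between 0.6 and 1.22 rad), is carried at rest by the fingers (value of joint lid between 0.6 and 1.22 rad and velocity of joint lid between -0.03 and 0.03 rad/s and contact force between the fingers and lid above 0.3 N), for 0.2 s.
At the end, for the whole second after the job is handed in: the lid is fully shut (angle below 0.02 rad) and at rest, and every dish, bottle, burner and pen is within 20 mm of where it stood (value of joint lid below 0.02 rad and velocity of joint lid between -0.02 and 0.02 rad/s and distance of each of dish_stack, single_dish, amber_bottle, small_bottle, burner, marker from where it was at the start of the episode below 0.02 m); the robot touches nothing.
It fails at once if the lid drops: in its lower part (0.6 to 0.03 rad) it moves down faster than 0.42 rad/s (value of joint lid between 0.03 and 0.6 rad and velocity of joint lid below -0.42 rad/s).
It fails at once if the lid is pinched or forced (fingers press on it with more than 15 N) (contact force between the fingers and lid above 15 N).
It fails at once if a bystander is moved, lifted or knocked over (distance of any of dish_stack, single_dish, amber_bottle, small_bottle, burner, marker from where it was at the start of the episode above 0.02 m or angle between any of dish_stack, single_dish, amber_bottle, small_bottle, burner, marker's own z axis and vertical above 0.4 rad).
It also fails if it takes over 64 s, if anything falls off the work surface, if the arm or the gripper's body presses on something with over 40 N, if the wrist force passes 120 N, or if a joint passes its speed limit or range.

ROBOT

A 6-joint arm with a two-finger parallel gripper is mounted at the origin on the work surface. World frame = base frame: x ahead of the robot, y to its left, z up, the work surface at z = 0. Lengths are in m, angles in degrees, forces in N, time in s.
With the tool pointing down it reaches from about 0.3 to 0.75 m from the base axis. Payload 8.5 kg.
Tool frame: the origin (TCP) lies midway between the tips of the shut fingers; the grasp point (between the pads) lies 19 mm behind it; z points along the fingers, y is the direction in which the jaws open and shut (so a half turn about z gives the same grasp; the last joint's range is limited). The gripper opens to 85 mm and grips with 20 to 120 N. Pads are 22 mm wide; open, the fingers measure 114 mm over their backs; the gripper's body (76 mm by 85 mm) begins 54 mm behind the grasp point. The pads swing forward as they close: fully open they stand 13 mm farther back than shut.
Start: joints at [-84.013, 21.807, 74.336, -0, 83.858, -12.336], TCP at [0.173, -0.522, 0.231] pointing down, gripper open.
Joint ranges: [-178.18, 178.18], [-50.72, 133.34], [12.68, 142.11], [-81.47, 261.47], [9.98, 163.14], [-165.26, 165.26]. Speed limits (degrees/s): [136.94, 136.94, 180, 180, 180, 180].

INTERFACE

Orientations are given as a 3x3 rotation matrix whose columns are the frame's x, y, z axes.
In Python, from rig import env gives the robot as it stands.
- The arm moves only by the shell command python3 -m inch 'ROWS' [FORCE]. ROWS is text: rows parted by semicolons, each of 5 numbers parted by spaces: the finger opening in mm, from 0 to 85.4, then the shift along the tool's x, y, z in mm, then the turn about the tool's z in degrees. In form: jaw dx dy dz turn; .... A call has 1 to 10 rows; each row is the pose to reach, as a shift and turn from the pose commanded when the call began, along the tool's axes at that moment; what a row does not reach only later rows make up. A row lasts 1/8 s, in which the tool goes at most 62.5 mm and 10.7 degrees, less where a joint would pass 70% of its speed; a pose out of reach is approached as far as the arm can. A call with a gripper value outside its range is refused whole. The fingers move at their own pace and stop on an object; FORCE is the grip in N (left out, the last holds). Time passes only in rows, so rows that repeat a pose let the fingers close. It gives the time, the measured TCP pose, the force and the opening at its end, in the units of the state.
- env.observe(): the state, without advancing time (a new reading comes with each control period).
- env.get_image(name): name is "scene" or "side" or "wrist"; returns a dict with "color" (384x512x3 uint8, blue, green, red), "range_z" (384x512 float32, m along the optical axis (not along the pixel's ray), 0 where there is no reading), "fov_y" (degrees; the focal length in pixels is half the picture's height over the tangent of half this angle, whatever the lens; pixels are square), "cx", "cy" (the principal point, pixels), "R" (3x3) and "t" (3): a world point X has camera coordinates R X + t. Camera axes: x right, y down, z forward; pixel columns grow to the right and rows downward; lengths in m; the calibration is good to about 2 mm. A picture is of the moment at which its call begins.
- env.close_job(): hands the job in, once; it reports no verdict.
The state is a dict: "time_s": time; "q": joint angles; "qvel": joint speeds; "joint_efforts": joint torques, N m; "position": TCP position; "tool_rot": TCP orientation; "ft_force": force on the tool from outside, world axes, zero at the start; "wrist_torque": the same for the moment, N m; "grip_width": finger opening in m.
Only numpy, scipy, OpenCV 4.12 (cv2) and the standard library are available. Lean on these libraries where they do the work, as an engineer would, in place of code of your own. Each camera call takes 0.05 s, during which the arm holds its last target.

## Working session

There is one attempt and no reset: what is moved stays moved. The work goes in short steps, Python scripts to look and compute and a shell command to move; the robot and the scene stay as the last step left them, time stands still between calls to the robot, and variables do not carry over. Pictures are saved under pics/ and viewed, and the job is handed in when it is done.

```bash
ls; mkdir -p pics; python3 - <<'E'
from rig import env
import cv2,numpy as np
s=env.observe();print({k:np.round(v,3).tolist() for k,v in s.items()})
for n in ["scene","side","wrist"]:
    d=env.get_image(n);cv2.imwrite(f"pics/{n}0.png",d["color"])
    print(n,d["fov_y"],d["cx"],d["cy"],np.round(d["R"],3).tolist(),np.round(d["t"],3).tolist())
    np.savez(f"{n}0.npz",**d)
E
```

```text
pics
{'time_s': 0.0, 'q': [-84.013, 21.843, 74.385, -0.001, 83.858, -12.334], 'qvel': [0.082, -0.006, -0.091, 0.007, -0.039, -0.024], 'joint_efforts': [0.001, -44.847, -23.127, -0.0, 0.005, 0.0], 'position': [0.173, -0.522, 0.231], 'tool_rot': [[0.949, 0.314, -0.0], [0.314, -0.949, 0.002], [0.0, -0.001, -1.0]], 'ft_force': [0.289, -0.266, 0.223], 'wrist_torque': [-0.008, 0.006, 0.013], 'grip_width': 0.085}
scene 48.353463456413095 254.26361340563466 186.9225423164575 [[-0.244, 0.97, -0.016], [0.671, 0.157, -0.725], [-0.7, -0.188, -0.688]] [0.089, -0.253, 1.511]
side 55.675010402482386 255.74470097014716 190.49465692230694 [[-0.377, -0.926, -0.021], [-0.555, 0.244, -0.795], [0.741, -0.288, -0.606]] [0.178, 0.346, 0.688]
wrist 66.24709423547907 250.31459124640617 192.61948432299485 [[0.315, -0.949, -0.002], [-0.897, -0.298, 0.325], [-0.309, -0.101, -0.946]] [-0.548, -0.044, 0.381]
```

View pics/scene0.png

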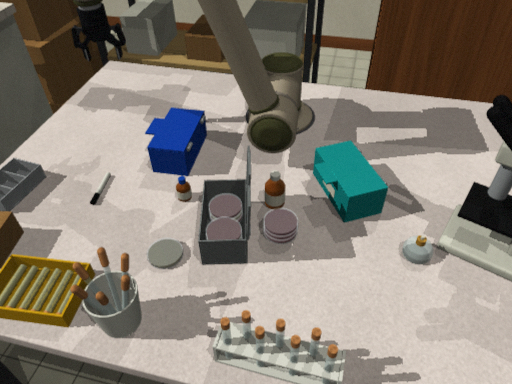

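View pics/side0.png

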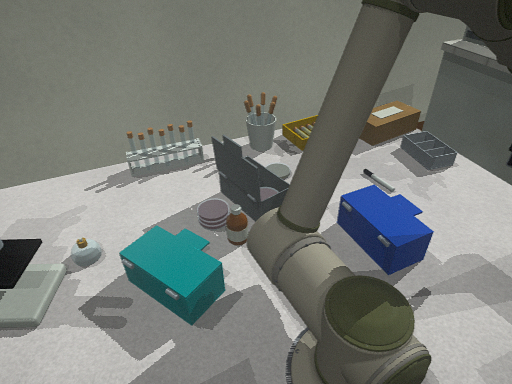

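View pics/wrist0.png

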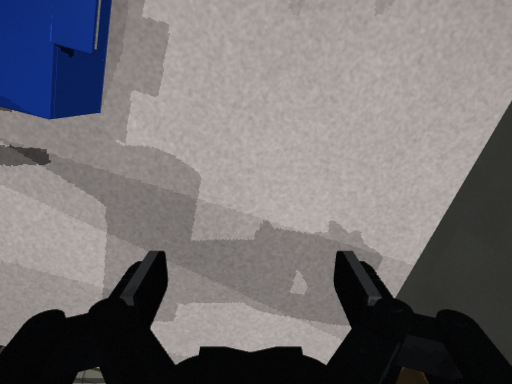

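The scene view shows the grey case at about (225,225) with its lid standing edge-on at (249,165), dish stack (280,224), amber bottle (275,190), small bottle (183,188), single dish (165,253), burner (418,249) and pen (101,189). Next I'll measure them.

```bash
cat > h.py <<'E'
import numpy as np,cv2
def pts(d):
    h,w=d["range_z"].shape;f=h/2/np.tan(np.radians(float(d["fov_y"]))/2)
    u,v=np.meshgrid(np.arange(w),np.arange(h));z=d["range_z"]
    c=np.stack([(u-d["cx"])/f*z,(v-d["cy"])/f*z,z],-1)
    P=(c-d["t"])@d["R"];P[z==0]=np.nan
    return P
def proj(d,X):
    f=384/2/np.tan(np.radians(float(d["fov_y"]))/2);c=np.asarray(X)@d["R"].T+d["t"]
    return np.stack([c[...,0]/c[...,2]*f+d["cx"],c[...,1]/c[...,2]*f+d["cy"]],-1)
E
python3 - <<'E'
from h import *
for n in ["scene","side"]:
    d=dict(np.load(n+"0.npz"));P=pts(d);d0=d["color"]
    print(n,{k:np.round(P[v,u],3).tolist() for k,(u,v) in (dict(case_fl=(201,182),rimNL=(205,182),rimFL=(201,258),rimFR=(247,258),stack=(280,222),amber=(275,178),small=(183,182),dish=(165,252),burn=(418,240),pen=(101,189),lid=(249,165)) if n=="scene" else dict(lid1=(228,165),lid2=(250,180),tab=(222,150),stack=(212,210),amber=(237,210))).items()})
d=dict(np.load("scene0.npz"));c=d["color"][130:280,130:310];cv2.imwrite("pics/c1.png",cv2.resize(c,None,fx=4,fy=4,interpolation=cv2.INTER_NEAREST)[:600])
d=dict(np.load("side0.npz"));c=d["color"][110:260,180:320];cv2.imwrite("pics/c2.png",cv2.resize(c,None,fx=4,fy=4,interpolation=cv2.INTER_NEAREST)[:600])
E
```

```text
scene {'case_fl': [0.392, -0.156, -0.0], 'rimNL': [0.48, -0.104, 0.091], 'rimFL': [0.672, -0.055, 0.024], 'rimFR': [0.644, 0.052, 0.022], 'stack': [0.534, 0.11, 0.047], 'amber': [0.44, 0.076, 0.107], 'small': [0.469, -0.174, 0.066], 'dish': [0.671, -0.15, 0.018], 'burn': [0.525, 0.444, 0.058], 'pen': [0.494, -0.426, 0.008], 'lid': [0.551, 0.038, 0.237]}
side {'lid1': [0.566, 0.042, 0.143], 'lid2': [0.469, 0.014, 0.147], 'tab': [0.586, 0.05, 0.182], 'stack': [0.513, 0.114, 0.044], 'amber': [0.414, 0.072, 0.108]}
```

View pics/c1.png

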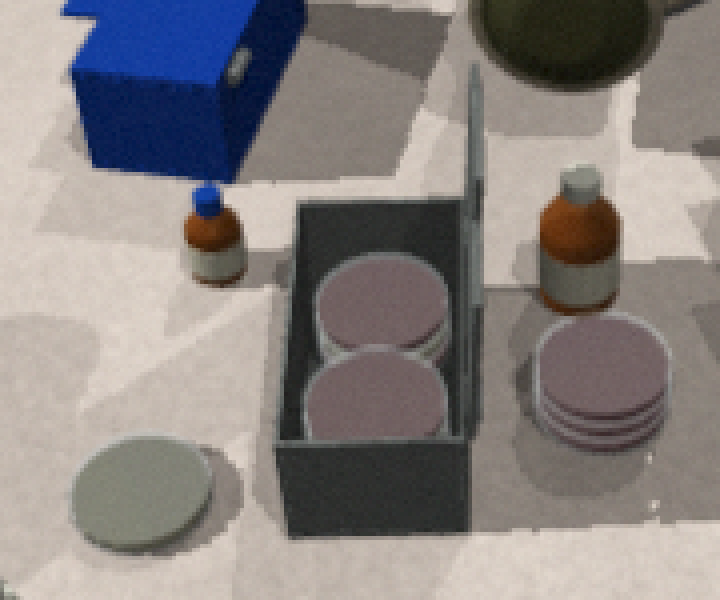

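View pics/c2.png

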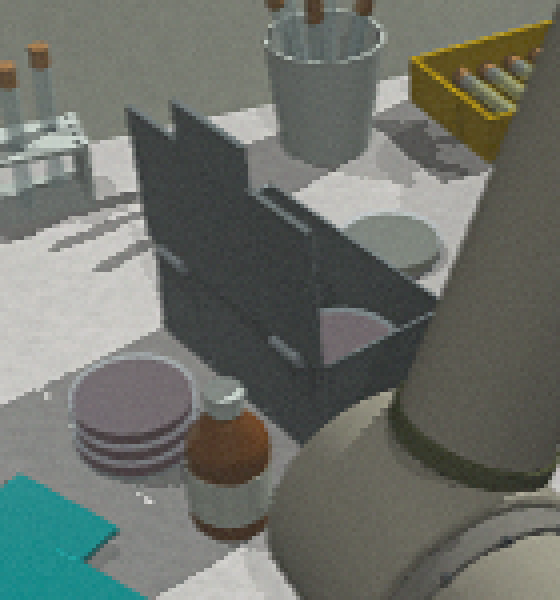

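```bash
python3 - <<'E'
from h import *
d=dict(np.load("side0.npz"));P=pts(d);c=d["color"].astype(int)
u,v=np.meshgrid(np.arange(512),np.arange(384))
dark=(c.max(-1)<95)
box=(u>210)&(u<262)&(v>133)&(v<215)&dark
Q=P[box];Q=Q[np.isfinite(Q).all(1)]
Q=Q[(Q[:,0]>.4)&(Q[:,0]<.72)&(Q[:,1]>-.05)&(Q[:,1]<.12)]
# lid back plane z>.1; case back wall z<.085
for nm,m in [("lid",Q[:,2]>.1),("wall",(Q[:,2]<.08)&(Q[:,2]>.01))]:
    A=Q[m]
    for it in range(5):
        cen=np.median(A,0) if it==0 else A.mean(0);U,S,V=np.linalg.svd(A-cen,full_matrices=False);r=(A-cen)@V[2];A=A[abs(r)<max(.004,1.0*r.std())]
    n=V[2]*np.sign(V[2][1]);print(nm,len(A),cen.round(4),n.round(4),"yaw",np.arctan2(n[1],n[0]),"elev",np.arcsin(n[2]),r.std(),A.min(0).round(3),A.max(0).round(3))
d=dict(np.load("scene0.npz"));P=pts(d)
box=(u>190)&(u<255)&(v>170)&(v<265)
Q=P[box];A=Q[(abs(Q[:,2]-.0895)<.004)]
r=cv2.minAreaRect(A[:,:2].astype(np.float32)*1000);print(r,len(A));print(cv2.boxPoints(r).round(1))
# lid pts in scene
Q=P[(u>242)&(u<256)&(v>140)&(v<245)];A=Q[(Q[:,2]>.1)&(abs(Q[:,1])<.1)];print(len(A),A.min(0),A.max(0))
for z in np.arange(.1,.25,.02):
    B=A[abs(A[:,2]-z)<.01]; print(round(z,2),len(B),B.mean(0).round(3) if len(B) else '', B[:,0].min() if len(B) else '',B[:,0].max() if len(B) else '')
E
```

```text
lid 1425 [0.5282 0.032  0.161 ] [-0.265   0.9623 -0.0612] yaw 1.8395591352033362 elev -0.06124287094982452 0.0008141115102021789 [0.436 0.002 0.1  ] [0.639 0.065 0.234]
wall 656 [0.5377 0.024  0.046 ] [-2.657e-01  9.641e-01  4.000e-04] yaw 1.839689538862444 elev 0.00039357881498154406 0.0008351330370320815 [ 0.44  -0.004  0.011] [0.641 0.052 0.08 ]
((556.6483764648438, -24.645065307617188), (214.6140594482422, 121.46942901611328), 15.18481731414795) 433
[[ 437.2    5.9]
 [ 469.  -111.4]
 [ 676.1  -55.2]
 [ 644.3   62.1]]
356 [ 0.29181269 -0.02360808  0.10026126] [0.64501671 0.06339222 0.23777899]
0.1 27 [0.485 0.014 0.105] 0.2918126938378224 0.6433319343413625
0.12 19 [0.622 0.051 0.119] 0.4454475396988314 0.6440672612218712
0.14 22 [0.641 0.057 0.142] 0.6301415356621959 0.6450167134369118
0.16 52 [0.599 0.046 0.161] 0.5326475396174485 0.6434398249404722
0.18 46 [0.549 0.034 0.18 ] 0.44901940375510013 0.6444860509939443
0.2 97 [0.586 0.047 0.203] 0.43941033025441156 0.6424547647493789
0.22 25 [0.576 0.044 0.221] 0.5618270845338894 0.5803495302693722
0.24 68 [0.542 0.036 0.235] 0.5035881916409131 0.5781167590997579
```

```bash
python3 - <<'E'
from h import *
d=dict(np.load("scene0.npz"));print(proj(d,[[.173,-.522,.231],[.5405,.0248,.2345]]))
c=d["color"][0:90,50:150];cv2.imwrite("pics/c3.png",cv2.resize(c,None,fx=6,fy=6,interpolation=cv2.INTER_CUBIC))
P=pts(d);u,v=np.meshgrid(np.arange(512),np.arange(384))
m=(u<150)&(v<75)&(abs(P[...,0]-.173)<.1)&(abs(P[...,1]+.522)<.1)&(P[...,2]>.15)
Q=P[m];R=np.array([[.949,.314,0],[.314,-.949,0],[0,0,-1]]);T=(Q-[.173,-.522,.231])@R*1000
for z in range(-130,10,8):
    B=T[abs(T[:,2]-z)<4]
    if len(B): print(z,len(B),B.min(0).round(0)[:2],B.max(0).round(0)[:2], np.sort(B[:,1]).round(0)[::max(1,len(B)//10)])
E
```

```text
[[105.35029343  62.70954231]
 [244.33690124 161.96744302]]
-130 44 [ -5. -39.] [39. 32.] [-39. -37. -31. -28. -22. -14. -10.  -2.   6.  14.  24.]
-122 56 [ -9. -66.] [17. 63.] [-66. -62. -39. -37. -32. -29. -23. -10.   9.  26.  35.  63.]
-114 151 [-18. -70.] [17. 65.] [-70. -62. -45. -35. -21.  -4.  13.  28.  45.  56.  65.]
-106 144 [ -9. -71.] [24. 67.] [-71. -62. -44. -27. -18.  -3.   9.  20.  36.  54.  64.]
-98 104 [-11. -71.] [21. 70.] [-71. -68. -52. -28. -22. -12.   5.  16.  27.  55.  67.]
-90 102 [-13. -73.] [22. 69.] [-73. -68. -37. -30. -21.  -5.   5.  16.  29.  58.  69.]
-82 110 [-15. -74.] [22. 70.] [-74. -67. -40. -35. -28.  -7.   6.  19.  32.  60.]
-74 91 [-14. -75.] [20. 72.] [-75. -70. -49. -44. -39. -31.  -8.  28.  47.  63.  72.]
-66 86 [-14. -75.] [19. 73.] [-75. -68. -58. -54. -50. -44.  38.  47.  56.  60.  66.]
-58 36 [ -3. -72.] [15. 72.] [-72. -60. -58. -53. -51. -46.  44.  46.  50.  53.  61.  70.]
-50 30 [-12. -57.] [15. 55.] [-57. -54. -49. -47.  42.  42.  44.  44.  46.  52.]
-42 36 [-12. -59.] [15. 55.] [-59. -57. -54. -52. -49. -47.  42.  42.  42.  46.  49.  53.]
-34 30 [ -9. -58.] [12. 55.] [-58. -56. -50. -48.  41.  42.  42.  44.  48.  52.]
-26 29 [-12. -57.] [14. 53.] [-57. -56. -54. -52. -50. -48. -46. -44.  42.  43.  44.  46.  47.  51.
  53.]
-18 14 [-14. -50.] [12. 53.] [-50. -49. -48. -44.  41.  41.  42.  42.  42.  43.  43.  44.  47.  53.]
```

View pics/c3.png

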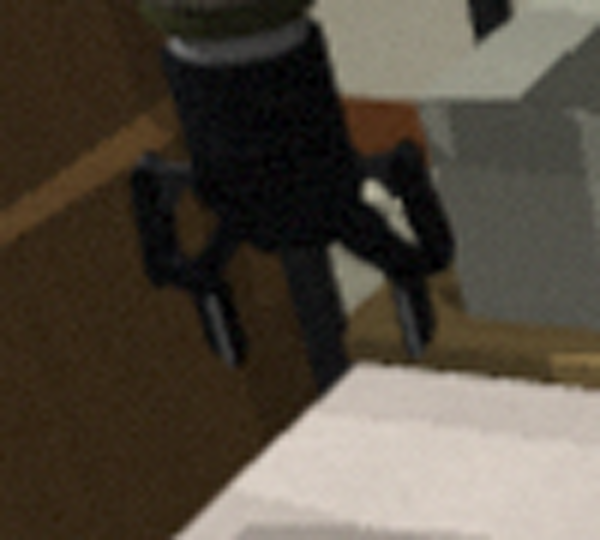

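```bash
python3 -m inch '0 0 0 -60 0; 0 45 -40 -80 -9; 0 90 -80 -90 -18; 0 140 -120 -90 -27; 0 185 -160 -90 -36; 0 230 -200 -90 -45; 0 275 -240 -90 -54; 0 320 -275 -90 -63; 0 365 -315 -90 -72; 0 410 -350 -90 -80' 20; cat > st.py <<'E'
from rig import env
from h import *
ex=np.array([-.2656,.9641,0]);ey=np.array([-.9641,-.2656,0]);H=np.array([.5405,.0248,.0905])
def st():
    s=env.observe();p=np.array(s["position"]);R=np.array(s["tool_rot"])
    print("t",round(s["time_s"],2),"rel hinge x,y,z mm",((p-H)@np.stack([ex,ey,[0,0,1]],1)*1000).round(1),"z",p[2].round(4),"yaw err turn",np.degrees(np.arctan2(R[:,1]@ex,R[:,0]@ex)).round(2),"tilt",R[:,2].round(3),"F case",(np.array(s["ft_force"])@np.stack([ex,ey,[0,0,1]],1)).round(2),"grip",s["grip_width"],"q6",s["q"].__getitem__(5))
    return s,p,R
if __name__=="__main__": st()
E
python3 st.py
```

```text
time_s: 1.4
position: [0.4526, -0.0589, 0.3213]
tool_rot: [[-0.15, 0.989, 0.0], [0.989, 0.15, -0.0], [-0.0, 0.0, -1.0]]
ft_force: [0.4, -1.0, 0.1]
grip_width: 0.0002
t 1.4 rel hinge x,y,z mm [-57.4 106.9 230.8] z 0.3213 yaw err turn -6.79 tilt [ 0. -0. -1.] F case [-1.1  -0.1   0.07] grip 0.00024015773573413422 q6 -30.945268808576646
```

```bash
python3 -m inch '0 45 37 0 -3; 0 85 70 0 -6.8; 0 114 94 0 -6.8; 0 114 94 0 -6.8; 0 114 94 0 -6.8'; python3 st.py; python3 - <<'E'
from h import *
from rig import env
for n in ["scene","side"]:
    d=env.get_image(n);np.savez(n+"1.npz",**d)
    p=proj(d,np.array(env.observe()["position"])).astype(int);print(n,p)
    x,y=np.clip(p-70,0,None);cv2.imwrite(f"pics/{n}1.png",cv2.resize(d["color"][y:y+140,x:x+140],None,fx=4,fy=4,interpolation=cv2.INTER_CUBIC))
E
```

```text
time_s: 2.02
position: [0.5283, 0.0651, 0.3211]
tool_rot: [[-0.261, 0.965, -0.001], [0.965, 0.261, -0.0], [0.0, -0.001, -1.0]]
ft_force: [0.2, -0.5, -0.3]
grip_width: 0.0005
t 2.02 rel hinge x,y,z mm [ 42.1   1.1 230.6] z 0.3211 yaw err turn -0.28 tilt [-0.001 -0.    -1.   ] F case [-0.56 -0.03 -0.28] grip 0.00047744310205607787 q6 -20.84094732583236
scene [262 129]
side [218 112]
```

View pics/scene1.png

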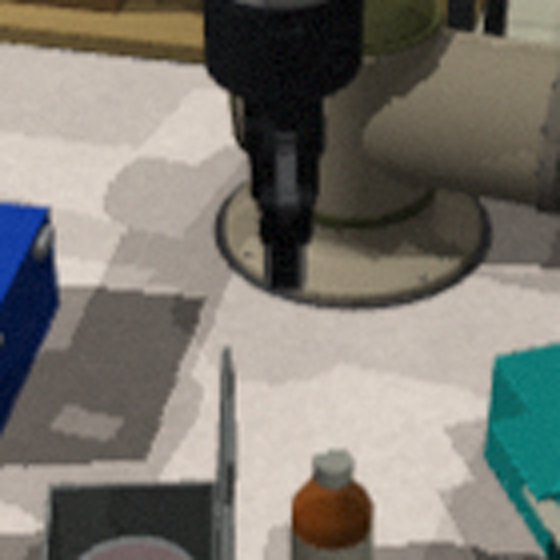

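View pics/side1.png

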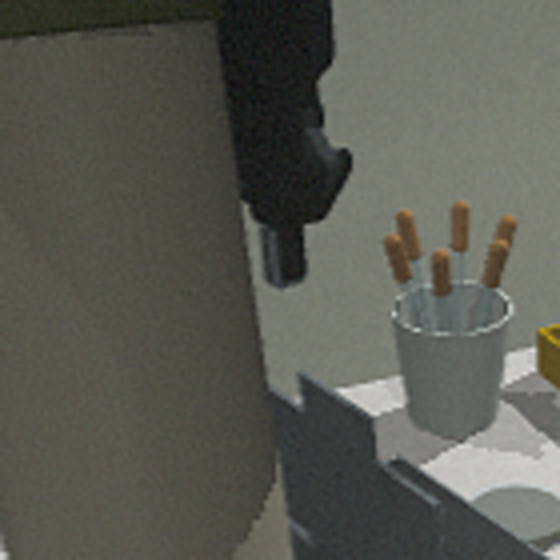

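```bash
python3 -m inch '0 0 0 60 0; 0 0 0 109 0; 0 0 0 109 0; 0 -10 0 109 0; 0 -18 0 109 0; 0 -24 0 109 0; 0 -30 0 109 0; 0 -36 0 109 0; 0 -40 0 109 0; 0 -40 0 109 0'; python3 st.py; python3 - <<'E'
from h import *
from rig import env
for n in ["scene"]:
    d=env.get_image(n)
    cv2.imwrite(f"pics/{n}2.png",cv2.resize(d["color"][90:240,170:320],None,fx=4,fy=4,interpolation=cv2.INTER_CUBIC))
E
```

```text
time_s: 3.38
position: [0.539, 0.0265, 0.2122]
tool_rot: [[-0.261, 0.965, -0.0], [0.965, 0.261, -0.0], [-0.0, -0.0, -1.0]]
ft_force: [-0.2, 0.3, -0.4]
grip_width: -0.0004
t 3.38 rel hinge x,y,z mm [  2.    1.  121.7] z 0.2122 yaw err turn -0.3 tilt [-0. -0. -1.] F case [ 0.38  0.14 -0.43] grip -0.00035812033036338874 q6 -24.851785799052692
```

View pics/scene2.png

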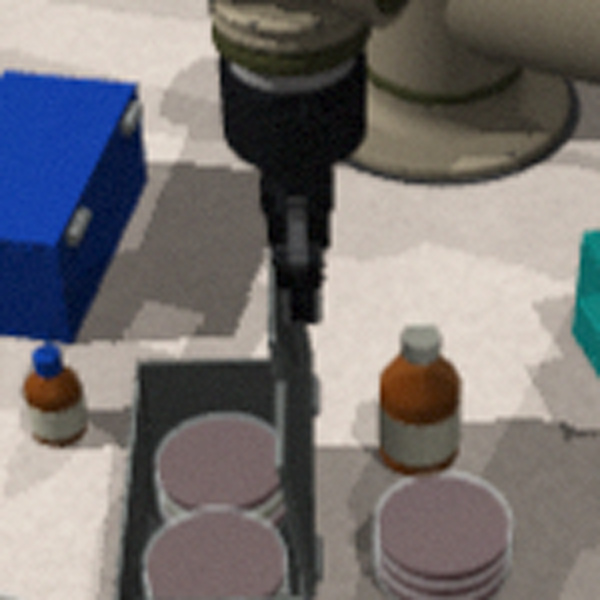

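```bash
python3 -m inch '0 -8 0 0 0; 0 -16 0 0 0; 0 -23 0 0 0; 0 -29 0 0 0; 0 -29 0 -30 0; 0 -70 0 -32 0; 0 -108 0 -30 0; 0 -108 0 5 0; 0 -108 0 37 0; 0 -108 0 37 0'; python3 st.py; python3 - <<'E'
from h import *
from rig import env
for n in ["scene"]:
    d=env.get_image(n)
    cv2.imwrite(f"pics/{n}3.png",cv2.resize(d["color"][90:240,170:320],None,fx=4,fy=4,interpolation=cv2.INTER_CUBIC))
E
```

```text
time_s: 4.68
position: [0.5664, -0.0776, 0.1736]
tool_rot: [[-0.261, 0.965, -0.004], [0.965, 0.261, 0.001], [0.002, -0.004, -1.0]]
ft_force: [0.4, 0.2, 1.2]
grip_width: 0.0002
t 4.67 rel hinge x,y,z mm [-105.6    2.2   83.1] z 0.1736 yaw err turn -0.3 tilt [-0.004  0.001 -1.   ] F case [ 0.06 -0.41  1.23] grip 0.00016062921419384416 q6 -34.75278083976296
```

View pics/scene3.png

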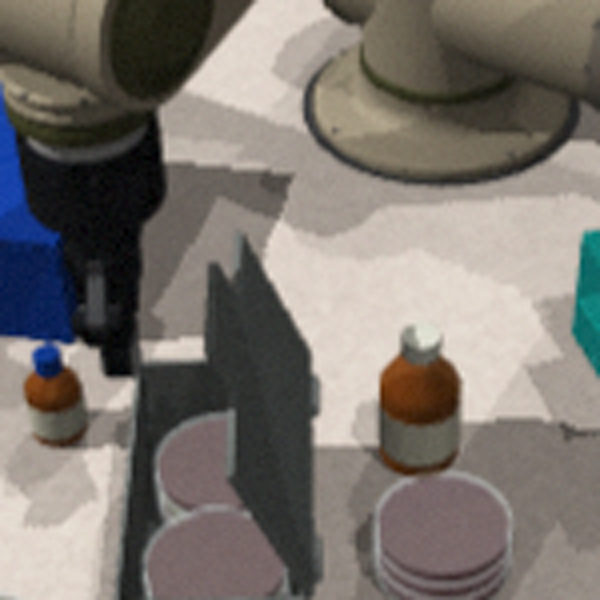

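```bash
cat > ang.py <<'E'
from st import *
def ang(save=None):
    out=[]
    for n in ["scene","side"]:
        d=env.get_image(n);P=pts(d).reshape(-1,3);C=d["color"].reshape(-1,3).max(1)
        Q=(P-H)@np.stack([ex,ey,[0,0,1]],1)*1000
        r=np.hypot(Q[:,0],Q[:,2])
        m=(C<110)&(abs(Q[:,1])<100)&(abs(Q[:,1])>45)&(r>40)&(r<112)&(Q[:,0]<5)&(Q[:,2]>3)
        if m.sum()<20: out.append((n,int(m.sum())));continue
        a=np.arctan2(Q[m,2],-Q[m,0])-np.arcsin(6/r[m]);hst,e=np.histogram(a,np.arange(-.1,2,.03));k=hst.argmax();b=a[abs(a-e[k]-.015)<.05]
        out.append((n,int(m.sum()),round(float(np.median(b)),3),len(b)))
        if save and n=="scene": cv2.imwrite(save,cv2.resize(d["color"][100:250,170:320],None,fx=4,fy=4,interpolation=cv2.INTER_CUBIC))
    print(out)
if __name__=="__main__":
    import sys
    st();ang(sys.argv[1] if len(sys.argv)>1 else None)
E
python3 -m inch '0 0 0 0 0; 0 0 0 0 0; 0 0 0 0 0; 0 0 0 0 0; 0 0 0 0 0; 0 0 0 0 0'; python3 ang.py
```

```text
time_s: 5.48
position: [0.5672, -0.0774, 0.1753]
tool_rot: [[-0.261, 0.965, 0.0], [0.965, 0.261, 0.0], [0.0, 0.0, -1.0]]
ft_force: [-0.0, 0.6, 0.1]
grip_width: 0.0002
t 5.47 rel hinge x,y,z mm [-105.7    1.4   84.8] z 0.1753 yaw err turn -0.28 tilt [ 0.  0. -1.] F case [ 0.6  -0.16  0.15] grip 0.000152442886225006 q6 -34.73814162845785
[('scene', 463, 1.141, 462), ('side', 451, 1.137, 449)]
```

```bash
python3 -m inch '0 0 0 0 0; 0 0 0 0 0; 0 0 0 0 0; 0 0 0 0 0; 0 0 0 0 0; 0 0 0 0 0; 0 0 0 0 0; 0 0 0 0 0'; python3 ang.py pics/s4.png
```

```text
time_s: 6.58
position: [0.5672, -0.0774, 0.1753]
tool_rot: [[-0.261, 0.965, -0.0], [0.965, 0.261, 0.0], [0.0, -0.0, -1.0]]
ft_force: [-0.4, -0.6, 0.1]
grip_width: 0.0001
t 6.58 rel hinge x,y,z mm [-105.6    1.4   84.8] z 0.1753 yaw err turn -0.28 tilt [-0.  0. -1.] F case [-0.48  0.56  0.07] grip 0.00012203791795162591 q6 -34.74146635574653
[('scene', 594, 1.0, 590), ('side', 533, 0.989, 524)]
```

View pics/s4.png

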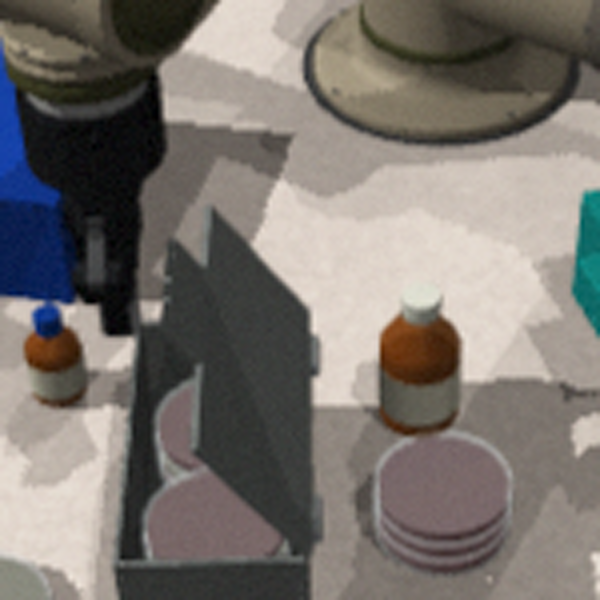

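```bash
python3 -m inch '0 0 0 0 0; 0 0 0 0 0; 0 0 0 0 0; 0 0 0 0 0; 0 0 0 0 0; 0 0 0 0 0; 0 0 0 0 0; 0 0 0 0 0; 0 0 0 0 0; 0 0 0 0 0'; python3 ang.py pics/s5.png;python3 st.py
```

```text
time_s: 7.92
position: [0.5672, -0.0774, 0.1753]
tool_rot: [[-0.261, 0.965, 0.0], [0.965, 0.261, -0.0], [-0.0, -0.0, -1.0]]
ft_force: [-0.3, -1.2, -0.5]
grip_width: -0.0001
t 7.92 rel hinge x,y,z mm [-105.7    1.4   84.8] z 0.1753 yaw err turn -0.28 tilt [ 0. -0. -1.] F case [-1.06  0.58 -0.49] grip -0.00013580468792217797 q6 -34.73969180410877
[('scene', 702, 0.864, 697), ('side', 607, 0.859, 591)]
t 8.03 rel hinge x,y,z mm [-105.7    1.4   84.8] z 0.1753 yaw err turn -0.28 tilt [ 0. -0. -1.] F case [-1.72 -0.88 -0.05] grip -0.00026249157012743106 q6 -34.73753339697152
```

View pics/s5.png

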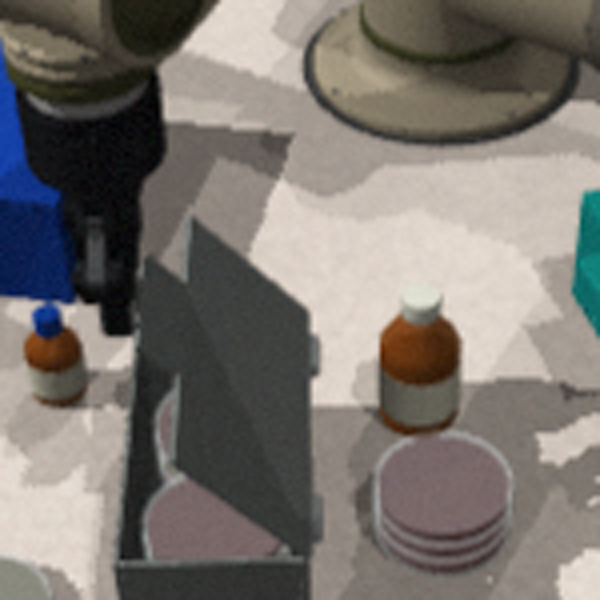

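```bash
python3 -m inch '0 0 0 0 0; 0 0 0 0 0; 0 0 0 0 0; 0 0 0 0 0'; python3 ang.py; python3 -m inch '0 -2.7 0 2.4 0; 0 -5.5 0 5 0; 0 -8.2 0 7.6 0; 0 -10.8 0 10.3 0; 0 -13.3 0 13.1 0; 0 -15.8 0 15.9 0; 0 -18.1 0 18.8 0; 0 -20.4 0 21.7 0; 0 -20.4 0 21.7 0; 0 -20.4 0 21.7 0'; python3 ang.py pics/s6.png
```

```text
time_s: 8.52
position: [0.5672, -0.0774, 0.1753]
tool_rot: [[-0.261, 0.965, -0.0], [0.965, 0.261, 0.0], [0.0, -0.0, -1.0]]
ft_force: [1.3, -1.9, -0.8]
grip_width: -0.0002
t 8.53 rel hinge x,y,z mm [-105.6    1.4   84.8] z 0.1753 yaw err turn -0.28 tilt [-0.  0. -1.] F case [-2.16 -0.71 -0.82] grip -0.00019211160544760632 q6 -34.74225519758759
[('scene', 700, 0.866, 694), ('side', 605, 0.858, 586)]
time_s: 9.88
position: [0.5725, -0.0972, 0.1536]
tool_rot: [[-0.261, 0.965, -0.0], [0.965, 0.261, -0.0], [-0.0, -0.0, -1.0]]
ft_force: [1.7, -1.1, -0.8]
grip_width: -0.0
t 9.88 rel hinge x,y,z mm [-126.1    1.5   63.1] z 0.1536 yaw err turn -0.28 tilt [-0. -0. -1.] F case [-1.47 -1.39 -0.77] grip -2.1626310926799267e-05 q6 -36.42308971125103
[('scene', 826, 0.662, 818), ('side', 607, 0.653, 591)]
```

View pics/s6.png

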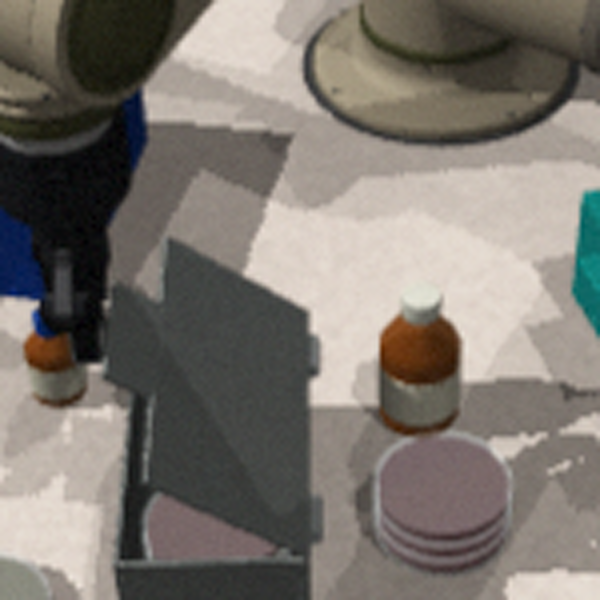

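```bash
cat > tab.py <<'E'
import sys,numpy as np
a,b,n,press=map(float,sys.argv[1:])
t=np.linspace(a,b,int(n)+1)[1:]
for k,q in enumerate(t): print(round(q,3),round(-144*(np.cos(q)-np.cos(a))+press*(k+1)/n,1),round(144*(np.sin(a)-np.sin(q)),1))
E
python3 tab.py .657 .45 9 .2
```

```text
0.634 -2.0 2.6
0.611 -3.9 5.3
0.588 -5.7 8.1
0.565 -7.5 10.8
0.542 -9.2 13.7
0.519 -10.9 16.5
0.496 -12.5 19.4
0.473 -14.0 22.3
0.45 -15.4 25.3
```

```bash
python3 -m inch '0 -2 0 2.6 0; 0 -3.9 0 5.3 0; 0 -5.7 0 8.1 0; 0 -7.5 0 10.8 0; 0 -9.2 0 13.7 0; 0 -10.9 0 16.5 0; 0 -12.5 0 19.4 0; 0 -14 0 22.3 0; 0 -15.4 0 25.3 0; 0 -15.4 0 25.3 0'; python3 ang.py;python3 st.py;  python3 tab.py .45 .32 8 .2
```

```text
time_s: 11.22
position: [0.5766, -0.1122, 0.1281]
tool_rot: [[-0.261, 0.965, -0.0], [0.965, 0.261, -0.0], [-0.0, -0.0, -1.0]]
ft_force: [2.0, -1.3, -1.2]
grip_width: -0.0002
t 11.22 rel hinge x,y,z mm [-141.6    1.6   37.6] z 0.1281 yaw err turn -0.29 tilt [-0. -0. -1.] F case [-1.8  -1.53 -1.15] grip -0.0001729345602094758 q6 -37.65659575450167
[('scene', 905, 0.457, 878), ('side', 560, 0.443, 549)]
t 11.32 rel hinge x,y,z mm [-141.5    1.6   37.8] z 0.1283 yaw err turn -0.28 tilt [-0. -0. -1.] F case [-1.93 -0.89 -0.94] grip -8.328364837687562e-05 q6 -37.65524331682033
0.434 -1.0 2.1
0.418 -1.9 4.2
0.401 -2.8 6.4
0.385 -3.7 8.6
0.369 -4.5 10.7
0.353 -5.3 12.9
0.336 -6.1 15.1
0.32 -6.8 17.3
```

```bash
python3 -m inch '0 -0.8 0 2.1 0; 0 -1.7 0 4.2 0; 0 -2.6 0 6.4 0; 0 -3.5 0 8.6 0; 0 -4.3 0 10.7 0; 0 -5.1 0 12.9 0; 0 -5.9 0 15.1 0; 0 -6.6 0 17.3 0; 0 -6.6 0 17.3 0'; python3 ang.py;python3 st.py;  python3 tab.py .32 .22 8 .2
```

```text
time_s: 12.45
position: [0.5784, -0.1186, 0.1109]
tool_rot: [[-0.261, 0.965, 0.0], [0.965, 0.261, -0.0], [-0.0, 0.0, -1.0]]
ft_force: [2.2, -4.2, -0.1]
grip_width: -0.0002
t 12.45 rel hinge x,y,z mm [-148.3    1.6   20.4] z 0.1109 yaw err turn -0.29 tilt [ 0. -0. -1.] F case [-4.62 -1.01 -0.13] grip -0.00023058712807981274 q6 -38.17143819386981
[('scene', 929, 0.331, 893), ('side', 535, 0.314, 515)]
t 12.55 rel hinge x,y,z mm [-148.2    1.6   20.5] z 0.111 yaw err turn -0.29 tilt [ 0. -0. -1.] F case [-4.27 -0.92 -0.11] grip -0.00022611324038726205 q6 -38.170692179959026
0.308 -0.5 1.7
0.295 -1.0 3.4
0.282 -1.5 5.2
0.27 -2.0 6.9
0.258 -2.4 8.6
0.245 -2.9 10.4
0.232 -3.3 12.1
0.22 -3.6 13.9
```

```bash
python3 -m inch '0 -0.5 0 1.3 0; 0 -1 0 3 0; 0 -1.5 0 4.8 0; 0 -2 0 6.5 0; 0 -2.5 0 8.2 0; 0 -3 0 10 0; 0 -3.4 0 11.7 0; 0 -3.7 0 13.5 0; 0 -3.7 0 13.5 0'; python3 ang.py;python3 st.py;  python3 tab.py .22 .12 8 0
```

```text
time_s: 13.68
position: [0.5793, -0.1221, 0.0973]
tool_rot: [[-0.261, 0.965, 0.0], [0.965, 0.261, -0.0], [-0.0, 0.0, -1.0]]
ft_force: [2.4, -5.9, -0.2]
grip_width: -0.0
t 13.68 rel hinge x,y,z mm [-151.9    1.6    6.8] z 0.0973 yaw err turn -0.28 tilt [ 0. -0. -1.] F case [-6.36 -0.75 -0.2 ] grip -4.759969898526019e-05 q6 -38.45991247683317
[('scene', 750, 0.234, 729), ('side', 403, 0.217, 394)]
t 13.78 rel hinge x,y,z mm [-152.     1.6    6.9] z 0.0974 yaw err turn -0.29 tilt [ 0. -0. -1.] F case [-5.75 -1.31 -1.49] grip 0.00026471070165401384 q6 -38.46029599379783
0.208 -0.4 1.8
0.195 -0.7 3.5
0.182 -1.1 5.3
0.17 -1.4 7.1
0.158 -1.7 8.8
0.145 -2.0 10.6
0.132 -2.2 12.4
0.12 -2.4 14.2
```

```bash
python3 -m inch '0 -0.4 0 1.5 0; 0 -0.8 0 3.2 0; 0 -1.2 0 5 0; 0 -1.5 0 6.8 0; 0 -1.8 0 8.6 0; 0 -2.1 0 10.4 0; 0 -2.1 0 10.4 0'; python3 ang.py;python3 st.py
```

```text
time_s: 14.65
position: [0.5798, -0.124, 0.0868]
tool_rot: [[-0.261, 0.965, -0.0], [0.965, 0.261, 0.0], [0.0, -0.0, -1.0]]
ft_force: [3.4, -5.0, -0.4]
grip_width: -0.0001
t 14.65 rel hinge x,y,z mm [-153.9    1.6   -3.7] z 0.0868 yaw err turn -0.28 tilt [-0.  0. -1.] F case [-5.74 -1.98 -0.41] grip -8.64611175656431e-05 q6 -38.623264174604124
[('scene', 509, 0.161, 499), ('side', 257, 0.143, 254)]
t 14.75 rel hinge x,y,z mm [-153.9    1.6   -3.6] z 0.0869 yaw err turn -0.28 tilt [ 0. -0. -1.] F case [-4.53 -1.5  -1.75] grip 0.00013990255179816114 q6 -38.62188157075447
```

```bash
python3 -m inch '0 -0.2 0 1.5 0; 0 -0.4 0 3 0; 0 -0.6 0 4.5 0; 0 -0.8 0 6 0; 0 -0.9 0 7.5 0; 0 -1 0 9 0; 0 -1 0 9 0'; python3 ang.py pics/s7.png;python3 st.py
```

```text
time_s: 15.62
position: [0.5801, -0.125, 0.0778]
tool_rot: [[-0.261, 0.965, 0.0], [0.965, 0.261, -0.0], [-0.0, 0.0, -1.0]]
ft_force: [2.9, -4.5, -1.5]
grip_width: 0.0003
t 15.62 rel hinge x,y,z mm [-154.9    1.6  -12.7] z 0.0778 yaw err turn -0.28 tilt [ 0. -0. -1.] F case [-5.09 -1.64 -1.52] grip 0.00025367051900929453 q6 -38.700225200627955
[('scene', 361, 0.097, 355), ('side', 181, 0.078, 175)]
t 15.72 rel hinge x,y,z mm [-154.9    1.6  -12.6] z 0.0779 yaw err turn -0.28 tilt [ 0. -0. -1.] F case [-5.34 -1.28 -0.79] grip -5.91404259574028e-05 q6 -38.699750142264456
```

View pics/s7.png

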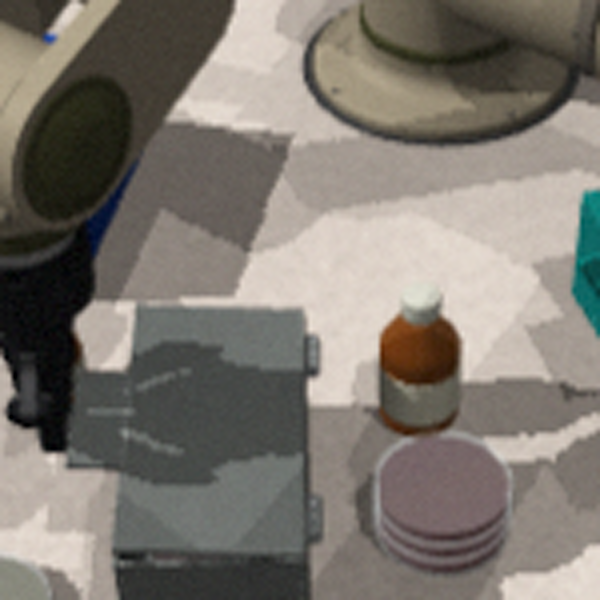

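```bash
python3 -m inch '0 -0.1 0 1.3 0; 0 -0.2 0 2.6 0; 0 -0.3 0 3.9 0; 0 -0.4 0 5.2 0; 0 -0.4 0 6.5 0; 0 -0.5 0 7.8 0; 0 -0.5 0 9.1 0; 0 -0.5 0 10.4 0; 0 -0.5 0 10.4 0'; python3 ang.py;python3 st.py
```

```text
time_s: 16.85
position: [0.5803, -0.1256, 0.0674]
tool_rot: [[-0.261, 0.965, 0.0], [0.965, 0.261, -0.0], [-0.0, 0.0, -1.0]]
ft_force: [3.4, -6.0, -1.1]
grip_width: -0.0005
t 16.85 rel hinge x,y,z mm [-155.5    1.6  -23.1] z 0.0674 yaw err turn -0.28 tilt [ 0. -0. -1.] F case [-6.68 -1.65 -1.13] grip -0.0005035109791146957 q6 -38.73618512840138
[('scene', 235, 0.024, 233), ('side', 121, 0.01, 121)]
t 16.95 rel hinge x,y,z mm [-155.5    1.6  -23. ] z 0.0675 yaw err turn -0.29 tilt [ 0. -0. -1.] F case [-6.22 -1.47 -1.33] grip 5.26293123071467e-05 q6 -38.736651532942474
```

```bash
python3 -m inch '0 0 0 1 0; 0 0 0 2 0; 0 0 0 3 0; 0 0 0 4 0; 0 0 0 4 0'; python3 ang.py;python3 st.py; python3 -m inch '0 0 0 1 0; 0 0 0 2 0; 0 0 0 3 0; 0 0 0 3 0'; python3 ang.py; python3 st.py
```

```text
time_s: 17.58
position: [0.5803, -0.1256, 0.064]
tool_rot: [[-0.261, 0.965, 0.0], [0.965, 0.261, -0.0], [-0.001, 0.0, -1.0]]
ft_force: [1.6, -5.0, 2.7]
grip_width: -0.0001
t 17.57 rel hinge x,y,z mm [-155.6    1.6  -26.5] z 0.064 yaw err turn -0.28 tilt [ 0. -0. -1.] F case [-5.26 -0.21  2.67] grip -0.00013961907953195302 q6 -38.739207902867996
[('scene', 228, 0.019, 225), ('side', 120, 0.002, 120)]
t 17.68 rel hinge x,y,z mm [-155.6    1.5  -26.5] z 0.064 yaw err turn -0.28 tilt [ 0.001 -0.    -1.   ] F case [-4.87  0.85  3.  ] grip 0.00023036671921102493 q6 -38.73936605969805
time_s: 18.18
position: [0.5803, -0.1256, 0.061]
tool_rot: [[-0.261, 0.965, 0.001], [0.965, 0.261, -0.0], [-0.001, 0.0, -1.0]]
ft_force: [1.8, -5.6, 2.3]
grip_width: 0.0
t 18.18 rel hinge x,y,z mm [-155.6    1.5  -29.5] z 0.061 yaw err turn -0.28 tilt [ 0.001 -0.    -1.   ] F case [-5.86 -0.22  2.31] grip 3.841096313050876e-05 q6 -38.73845321580144
[('scene', 205, 0.016, 202), ('side', 115, 0.005, 115)]
t 18.27 rel hinge x,y,z mm [-155.6    1.5  -29.5] z 0.061 yaw err turn -0.28 tilt [ 0.001 -0.    -1.   ] F case [-5.31 -0.29  2.59] grip -0.00013433947591380826 q6 -38.739290928989675
```

```bash
python3 -m inch '0 -3 0 0 0; 0 -10 0 0 0; 0 -25 0 0 0; 0 -25 0 -40 0; 0 -25 0 -100 0; 0 -25 0 -150 0; 0 -60 0 -150 0; 0 -100 0 -150 0; 0 -100 0 -150 0; 0 -100 0 -150 0'; python3 ang.py; python3 - <<'E'
from h import *
from rig import env
d=env.get_image("scene");d0=dict(np.load("scene0.npz"));cv2.imwrite("pics/end.png",d["color"])
P=pts(d);P0=pts(d0)
for n,(u,v) in dict(stack=(280,222),amber=(275,178),small=(183,182),dish=(165,252),burn=(418,240),pen=(101,189)).items():
    print(n,(1000*(P[v-3:v+4,u-3:u+4].reshape(-1,3).mean(0)-P0[v-3:v+4,u-3:u+4].reshape(-1,3).mean(0))).round(1), abs(d["color"][v-12:v+13,u-12:u+13].astype(int)-d0["color"][v-12:v+13,u-12:u+13]).mean().round(1))
E
```

```text
time_s: 19.52
position: [0.6061, -0.222, 0.2104]
tool_rot: [[-0.261, 0.965, -0.001], [0.965, 0.261, 0.001], [0.001, -0.0, -1.0]]
ft_force: [0.1, 0.4, -0.4]
grip_width: -0.0
t 19.52 rel hinge x,y,z mm [-255.3    2.3  119.9] z 0.2104 yaw err turn -0.3 tilt [-0.001  0.001 -1.   ] F case [ 0.4  -0.19 -0.41] grip -4.501117776464251e-05 q6 -45.712603708987565
[('scene', 31, 0.037, 27), ('side', 15)]
stack [nan nan nan] 9.0
amber [-0.2 -0.  -0.2] 23.0
small [nan nan nan] 9.4
dish [-0.3 -0.2 -0.4] 11.3
burn [-0.3  0.1 -0.3] 16.9
pen [nan nan nan] 20.3
```

View pics/end.png

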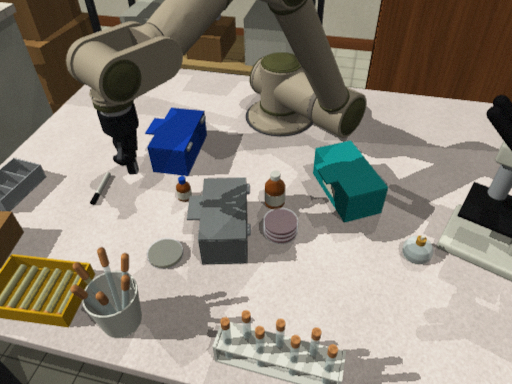

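```bash
python3 - <<'E'
from st import *
for n in ["scene","side"]:
    d=env.get_image(n);P=pts(d).reshape(-1,3);Q=(P-H)@np.stack([ex,ey,[0,0,1]],1)*1000
    m=(abs(Q[:,1])<95)&(Q[:,0]<-10)&(Q[:,0]>-105)&(abs(Q[:,2]-6)<15)
    c=np.linalg.lstsq(np.c_[Q[m][:,:2],np.ones(m.sum())],Q[m][:,2],rcond=None)[0];print(n,m.sum(),"tilt about hinge",-c[0].round(4),"height at hinge",c[2].round(2))
d0=dict(np.load("scene0.npz"));d=env.get_image("scene");P,P0=pts(d),pts(d0)
for n,(u,v) in dict(stack=(280,222),small=(183,182),pen=(101,189)).items():
    s=np.s_[v-3:v+4,u-3:u+4];print(n,(1000*np.nanmedian((P-P0)[s].reshape(-1,3),0)).round(1))
E
```

```text
scene 2145 tilt about hinge -0.0009 height at hinge 7.7
side 638 tilt about hinge 0.0007 height at hinge 6.19
stack [0.3 0.1 0.3]
small [-0.3 -0.1 -0.3]
pen [0.1 0.1 0.1]
```

The lid is level to within 0.001 rad, nothing has moved, and the robot is clear of everything, so I'm handing the job in.

```bash
python3 -c "
from rig import env
print(env.close_job())"
```

```text
the job is handed in; nothing more can be done
None
```

The case is shut and handed in after about 20 s of the 64 s. `close_job` gave no verdict, so the results below are my own measurements.

**What I did:**
- **Tip:** I pushed the standing lid forward from behind with the shut fingertips, to about 1.2 rad. It then started to fall on its own.
- **Catch:** I moved the fingers over to the front, and the lid came to rest on their outside at 0.86 rad. It stayed there for over half a second, pressing with about 2 N.
- **Lower:** I followed the tab down in small steps at about 0.1 to 0.2 rad/s until the case was shut, then backed off.

**How it was carried:** the tool could only point straight down, so the fingers held the end of the tab by side contact and friction, rather than lying flat under it.

**Last checks:**
- **Lid:** a plane fitted to it gave a tilt of -0.001 rad in one camera and +0.001 in the other, so it is level.
- **Bystanders:** all six are within about 0.5 mm of where they started.
- **Forces:** lid force never read above about 7 N at the end of a move, and after backing off the fingers read only sensor noise.

**Disagreements and limits:**
- The two cameras differed by up to 0.02 rad on the lid angle during lowering.
- At the end, the quick angle script gave 0.037 rad from only 27 points. That close to shut it is unreliable, and the plane fit replaced it.
- The lid's height at the hinge read 7.7 mm in one camera and 6.2 mm in the other, within the calibration error.
- Force and lid speed were only read between moves, so I could not see any brief peaks.

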